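# Check the fume extractor's filter

## Robot

A 6-joint arm with a two-finger parallel gripper is mounted at the origin on a cart in front of the work surface, level with it; the furniture and walls round the work are solid. World frame = base frame: x ahead of the robot, y to its left, z up, the work surface at z = 0. Lengths are in m, angles in degrees, forces in N, time in s.
With the tool pointing down it reaches from about 0.35 to 0.975 m from the base axis. Payload 4.9 kg.
Tool frame: the origin (TCP) lies between the finger pads; the fingertips stand 19 mm ahead of it and the grasp point (between the pads) is the TCP; z points along the fingers, x is the direction in which the jaws open and shut, and the axes are right-handed (so a half turn about z gives the same grasp; the last joint's range is limited). The gripper opens to 85 mm and grips with 20 to 120 N. Pads are 22 mm wide; open, the fingers measure 114 mm over their backs; the gripper's body (76 mm by 85 mm) begins 54 mm behind the grasp point. The pads swing forward as they close: fully open they stand 13 mm farther back than shut.
Start: joints at [-80.959, 3.019, 92.412, -0, 84.569, -6.818], TCP at [0.171, -0.601, 0.25] pointing down, gripper open.
Joint ranges: [-172.51, 172.51], [-57.92, 126.97], [3.15, 148.05], [-58.71, 238.71], [5.1, 150.11], [-179.66, 179.66]. Speed limits (degrees/s): [147.25, 147.25, 180, 180, 180, 180].

## Interface

Orientations are given as [roll, pitch, yaw] about the fixed x, y, z axes, in that order (R = Rz(yaw) Ry(pitch) Rx(roll)).
In Python, from workcell import manip gives the robot as it stands.
- The arm moves only by the tool step_arm, never from a script. Its argument "targets" is a list of rows, each an object with "slide": the shift along the world's x, y, z in cm, a list of three; "angular": the turn, a rotation vector about the world's x, y, z in degrees, a list of three. In form: [{"slide": [dx, dy, dz], "angular": [rx, ry, rz]}, ...]. A call has 1 to 20 rows; each row shifts and turns the commanded pose from where the row before left it; what a row does not reach is not made up. A row lasts 1/12 s, in which the tool goes at most 41.7 mm and 7.16 degrees, less where a joint would pass 70% of its speed; a pose out of reach is approached as far as the arm can. A call with a gripper value outside its range is refused whole. "gripper" is the finger opening in cm, from 0 to 8.54, set as the call begins (left out, the last holds). The fingers move at their own pace and stop on an object; the grip force is fixed at half the most. Time passes only in rows, so rows that do not move let the fingers close. It gives the time, the measured TCP pose, the force and the opening at its end, in the units of the state.
- manip.read_state(): the state, without advancing time (a new reading comes with each control period).
- manip.snapshot(name): name is "scene" or "top" or "wrist"; returns a dict with "frame" (480x640x3 uint8, red, green, blue), "range_z" (480x640 float32, m along the optical axis (not along the pixel's ray), 0 where there is no reading), "camera_matrix" (3x3 intrinsics, pixels), "world_to_cam" (4x4, takes a point from world to camera coordinates); the wrist camera has in their place "tool_from_camera" (4x4, takes a point from camera to tool coordinates, whose origin is the TCP and whose axes are the tool frame's). Camera axes: x right, y down, z forward; pixel columns grow to the right and rows downward; lengths in m; the calibration is good to about 2 mm. The wrist camera is an equidistant fisheye: a pixel r from the principal point sees the ray r / f radians off the axis. A picture is of the moment at which its call begins: read the wrist's pose just before it.
- manip.close_job(): hands the job in, once; it reports no verdict.
The state is a dict: "time_s": time; "q": joint angles; "dq": joint speeds; "joint_torque": joint torques, N m; "ee_pos": TCP position; "tool_rot": TCP orientation; "wrist_force": force on the tool from outside, world axes, zero at the start; "ft_torque": the same for the moment, N m; "grip_width": finger opening in m.
Only numpy, scipy, OpenCV 4.12 (cv2) and the standard library are available. Lean on these libraries where they do the work, as an engineer would, in place of code of your own. Each camera call takes 0.05 s, during which the arm holds its last target. There are 200 camera calls.

## Task

The little fume extractor's filter is due for a look: push its mushroom stop button right down and let it spring back up, then twist the mushroom clockwise (seen from above) as far as it goes to reset it. After that lift the cover flap and tip it back past upright, and draw the filter plate straight up out of its slot. Finish while still holding the filter plate, upright and still, in the air over the middle of the steel dish and clear of its rim, with the flap left open and the dish and the other things on the board left standing where they were.

Things in the scene. Friction and masses are not known exactly. Their poses are not given: they have to be found in the camera images.
- work_board: Fixed plywood work board on rubber feet, 335 (x) x 410 (y) mm, on which everything below stands except the lamp; its flat top is 24 mm above the worktop. Left of it a tall bookcase begins some 0.15 m beyond its edge: arms with a bulky elbow or wrist keep clear. Origin: centre of its underside.
- extractor: Grey box-shaped fume extractor, fixed on the work board, 124 (x) x 190 (y) x 85 (z) mm, louvres on its front face. Origin: centre of its underside, on the board; x points from its front to its back (roughly away from the robot), y to its left, z up. Its flat deck is 85 mm above its origin. The stop button stands on the left of the deck, axis at (0, 55) mm; the cover flap is on the right, centred on y = -47 mm.
- stop_push (a joint): How far the stop button is pressed: 0 up, 0.006 m fully down. A spring pushes it up: it starts to move at 1.8 N and is fully down at 3.9 N.
- stop_turn (a joint): Turn of the mushroom head on its stem, rad: grows clockwise seen from above, to the stop at 1.2. Light friction (0.03 N m), stays where it is left; it starts between 0 and 0.25.
- stop_top (a point): Top centre of the black round mushroom head (diameter 40 mm, upright rim from 17 mm to 3 mm below this point, the fixed collar under it begins 32 mm below), 139.5 mm above the board while the button is up; the rim can be gripped from above at any yaw.
- cover (a joint): Angle of the cover flap, rad: 0 shut on the deck, 1.57 upright, 2.1 fully tipped back. Stiff friction hinge (0.10 N m): it stays where it is left. It starts between 0 and 0.12.
- cover_hinge (a point): Middle of the flap's hinge line, at (53, -47, 85.5) mm in the extractor's frame; the hinge line runs along the extractor's y. The flap is a grey hood 106 mm long, 86 mm wide and 36 mm high, shut towards the front.
- cover_tab (a point): Grip point of the flap's finger tab: a tongue in line with the flap, 10 mm thick across y, 16 mm high, sticking out 35 mm in front of the hood; this point is 129 mm in front of the hinge and 20 mm above it when shut, 23 mm ahead of the hood's front and 12 mm short of the tongue's end. Pinched across its thickness it can pivot between the fingers while the flap is raised.
- filter_plate: White-framed pleated filter plate, 80 (x) x 10 (y) x 64 (z) mm with a pull tab on the middle of its top edge, 60 g. Origin: centre of its lower edge; z up along the plate, y through its thickness. It stands in a slot in the deck, 84 x 14 mm and 65 mm deep, under the flap and along the extractor's x, centred at (0, -47) mm of the extractor, its origin 20 mm above the board and its y along the extractor's y. It lifts straight up; it is out of the slot once raised 65 mm.
- filter_tab (a point): Middle of the filter plate's pull tab, 76 mm above the plate's origin: the tab is 34 mm (x) x 10 mm (y), from 64 to 88 mm above the origin, so it stands 24 mm proud of the deck.
- dish: Plain round steel dish, 130 mm across, 58 mm high, loose on the board. Origin: centre of its underside.
- magnifier_lamp: White ring magnifier lamp of the room, fixed, 109 x 208 x 302 mm, standing to the right of the work: an obstacle to go round or over. Origin: under its foot.
- parts_case: Flat clear plastic case, 62 x 87 x 26 mm, a bystander. Origin: centre of its underside.
- paint_jar: Small paint jar with a dark cap, 30 mm across, 39 mm high, a bystander. Origin: centre of its underside.
- masking_tape: Roll of tape lying flat, 44 mm across, 30 mm high, a bystander. Origin: centre of its underside.
There are look-alikes about, which are no part of the job. There is more than one size of the dish; the one meant has the size given above.

How it is judged:
By the outcome, as a careful person would: the job done as asked, in the order asked, and still so for the second after the job is handed in, while the arm keeps its last pose, push and grip.
It also fails if it takes over 72 s, if anything falls off the work surface, if the arm or the gripper's body presses on something with over 40 N, if the wrist force passes 120 N, or if a joint passes its speed limit or range.

## Working session

There is one attempt and no reset: what is moved stays moved. The work goes in short steps, Python scripts to look and compute and a tool call to move; the robot and the scene stay as the last step left them, time stands still between calls to the robot, and variables do not carry over. Pictures are saved under pics/ and viewed, on a budget of 10 in all, crops included, one or two more only if the job needs it, and the job is handed in when it is done.

Besides the shell and the picture viewer there is one more tool, called after "Request:" by a JSON object that holds its "api" and its "payload". step_arm: Moves the arm, as the interface text tells. Its arguments: {"type":"object","properties":{"targets":{"type":"array"},"gripper":{"type":"number"}},"required":["targets"]}

```bash
mkdir -p pics; cat > h.py <<'E'
import numpy as np, cv2
from workcell import manip
def snap(n,fn=None):
    s=manip.snapshot(n)
    if fn: cv2.imwrite('pics/'+fn,s['frame'][:,:,::-1])
    return s
def cloud(s):
    K=s['camera_matrix'];d=s['range_z'];v,u=np.mgrid[:480,:640]
    P=np.stack([(u-K[0,2])/K[0,0]*d,(v-K[1,2])/K[1,1]*d,d],-1)
    T=np.linalg.inv(s['world_to_cam'])
    W=P@T[:3,:3].T+T[:3,3]; W[d==0]=np.nan
    return W
E
python3 - <<'E'
from h import *
for n in('scene','top'):
    s=snap(n,n+'0.png');np.savez(n+'0',**s)
    print(n,np.linalg.inv(s['world_to_cam'])[:3].round(3).tolist())
print(manip.read_state())
E
```

```text
scene [[0.752, -0.272, 0.601, -0.355], [-0.659, -0.325, 0.678, -1.121], [0.011, -0.906, -0.424, 0.676]]
top [[0.011, -0.993, 0.119, 0.328], [-1.0, -0.011, 0.008, -0.2], [-0.007, -0.119, -0.993, 1.283]]
{'time_s': 0.1, 'q': array([-8.09594529e+01,  3.05482231e+00,  9.24861343e+01,  1.30682732e-03,
        8.45699790e+01, -6.81733275e+00]), 'dq': array([-0.09979022, -0.06061654, -0.25605175, -0.00837383,  0.06784534,
        0.09757755]), 'joint_torque': array([ 6.47475772e-04, -3.94903100e+01, -3.71365786e+01, -1.44119854e-04,
        3.88187109e-03, -1.29580391e-05]), 'ee_pos': array([ 0.17071131, -0.60066616,  0.24915146]), 'tool_rot': array([-1.79985540e+02,  1.09996814e-01, -7.41422311e+01]), 'wrist_force': array([ 0.58438896,  0.00103524, -0.01851629]), 'ft_torque': array([-0.02460872, -0.04865072, -0.03319533]), 'grip_width': 0.08535410363497567}
```

View pics/scene0.png

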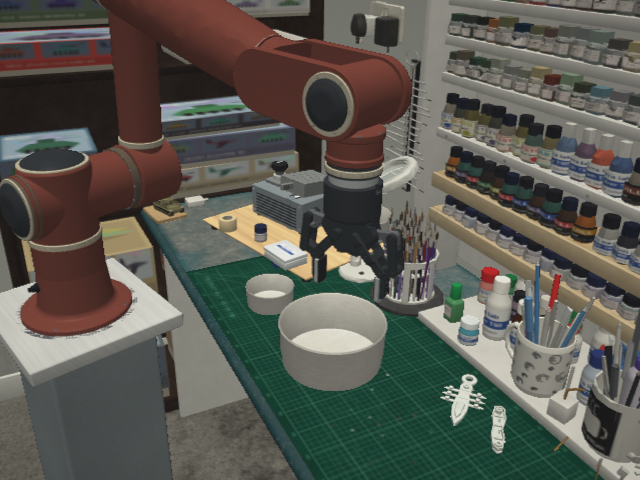

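View pics/top0.png

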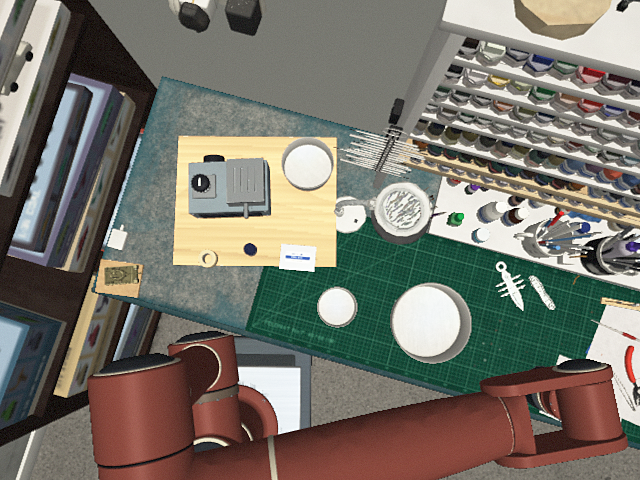

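The top view shows the extractor around (229,187) with the mushroom at (201,184) and the flap at (247,182). The board's dish is at (307,165) and the lamp at (350–430,210). Next I measure from the cloud.

```bash
python3 - <<'E'
from h import *
s=dict(np.load('top0.npz'));W=cloud(s);f=s['frame'].astype(int);Z=W[...,2]
def roi(u0,u1,v0,v1):
    m=np.zeros((480,640),bool);m[v0:v1,u0:u1]=1;return m
def st(n,m):
    p=W[m];print(n,m.sum(),np.nanmedian(p,0).round(4),np.nanmin(p,0).round(3),np.nanmax(p,0).round(3))
def circ(n,m):
    p=W[m][:,:2].astype(np.float32);c,r=cv2.minEnclosingCircle(p);print(n,m.sum(),np.round(c,4),round(r,4),np.median(W[m][:,2]).round(4))
ex=roi(183,275,150,222)
B=roi(180,330,225,240); st('board',B&(abs(Z-.024)<.008))
dk=ex&(abs(Z-.109)<.006);st('deck',dk)
def rect(n,m):
    r=cv2.minAreaRect(W[m][:,:2].astype(np.float32));print(n,m.sum(),np.round(r[0],4),np.round(r[1],4),round(r[2],2),np.median(W[m][:,2]).round(4))
rect('deck',dk)
circ('mush',ex&roi(183,222,150,222)&(Z>.150)&(Z<.18));circ('mush2',ex&roi(183,222,150,222)&(Z>.155))
fl=ex&roi(220,275,150,222)&(Z>.138);rect('flap',fl);st('flap',fl)
x=ex&roi(215,275,150,222)&(Z>.09)
rect('allext',ex&(Z>.09))
# flap top plane fit
p=W[fl];A=np.c_[p[:,:2],np.ones(len(p))];c=np.linalg.lstsq(A,p[:,2],rcond=None)[0];print('flap plane',c)
d=roi(278,338,132,195)&(Z>.07)&(Z<.1);circ('dish rim',d)
circ('dish small',roi(312,362,282,332)&(Z>.03)&(Z<.1))
l=roi(330,440,175,250)&(Z>.05);st('lamp',l);
rect('case',roi(275,320,240,275)&(Z>.04));circ('jar',roi(240,260,240,258)&(Z>.045));circ('tape',roi(198,220,246,270)&(Z>.04))
# board corners
rect('board',roi(165,345,125,275)&(abs(Z-.024)<.006))
# tab: points in front of hood
t=ex&roi(225,275,195,222)&(Z>.1)
for u,v in((247,205),(247,210),(247,213),(247,216),(251,210),(243,210)):print(u,v,W[v,u].round(3),f[v,u])
sc=cv2.resize(s['frame'][130:240,170:345],None,fx=4,fy=4,interpolation=2);cv2.imwrite('pics/c1.png',sc[:,:,::-1])
E
```

```text
board 2231 [ 0.4853 -0.04    0.0235] [ 0.465 -0.228  0.016] [0.506 0.15  0.032]
deck 1695 [0.5624 0.0465 0.1086] [ 0.518 -0.079  0.103] [0.65  0.114 0.115]
deck 1695 [0.5839 0.0174] [0.1249 0.1894] 2.48 0.1086
mush 259 [0.581  0.0719] 0.0212 0.1619
mush2 243 [0.581  0.0719] 0.0212 0.1621
flap 1813 [ 0.5727 -0.0302] [0.1418 0.0861] 2.71 0.1508
flap 1813 [ 0.5848 -0.0306  0.1508] [ 0.502 -0.074  0.138] [0.645 0.016 0.163]
allext 4385 [0.584  0.0172] [0.2058 0.1524] 83.33 0.1223
flap plane [-0.06953701  0.00320495  0.19141451]
dish rim 270 [ 0.6516 -0.1706] 0.0652 0.0793
dish small 164 [ 0.3011 -0.2465] 0.0487 0.044
lamp 2930 [ 0.5136 -0.3651  0.2691] [ 0.451 -0.48   0.05 ] [ 0.624 -0.228  0.304]
case 888 [ 0.4207 -0.1487] [0.0869 0.0624] 85.87 0.0495
jar 127 [ 0.4392 -0.0319] 0.0149 0.0613
tape 211 [0.4163 0.0726] 0.0226 0.053
board 13609 [ 0.568  -0.0495] [0.3354 0.432 ] 0.01 0.0239
247 205 [ 0.533 -0.036  0.145] [112 113 112]
247 210 [ 0.52  -0.037  0.148] [103 104 103]
247 213 [ 0.513 -0.037  0.151] [123 127 123]
247 216 [nan nan nan] [122 127 123]
251 210 [ 0.527 -0.041  0.108] [155 169 171]
243 210 [ 0.521 -0.027  0.146] [ 99 106 104]
```

View pics/c1.png

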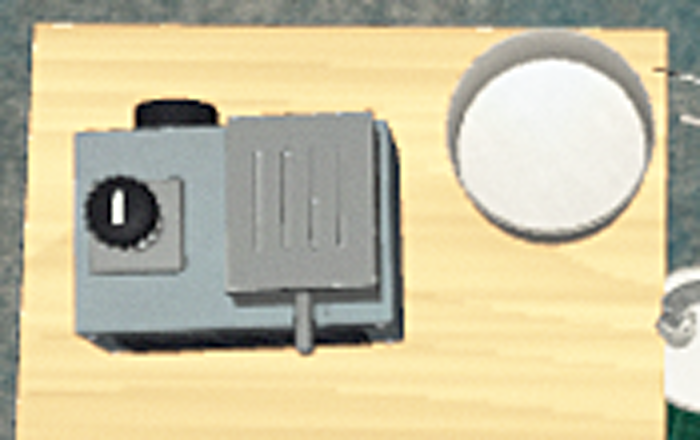

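Request:
{"api": "step_arm", "payload": {"targets": [{"slide":[1.05,2.78,0.4],"angular":[0,0,5]},{"slide":[1.05,2.78,0.4],"angular":[0,0,5]},{"slide":[1.05,2.78,0.4],"angular":[0,0,5]},{"slide":[1.05,2.78,0.4],"angular":[0,0,5]},{"slide":[1.05,2.78,0.4],"angular":[0,0,5]},{"slide":[1.05,2.78,0.4],"angular":[0,0,5]},{"slide":[1.05,2.78,0.4],"angular":[0,0,5]},{"slide":[1.05,2.78,0.4],"angular":[0,0,5]},{"slide":[1.05,2.78,0.4],"angular":[0,0,5]},{"slide":[1.05,2.78,0.4],"angular":[0,0,5]},{"slide":[1.05,2.78,0.4],"angular":[0,0,5]},{"slide":[1.05,2.78,0.4],"angular":[0,0,5]},{"slide":[1.05,2.78,0.4],"angular":[0,0,5]},{"slide":[1.05,2.78,0.4],"angular":[0,0,5]},{"slide":[1.05,2.78,0.4],"angular":[0,0,5]},{"slide":[1.05,2.78,0.4],"angular":[0,0,5]},{"slide":[1.05,2.78,0.4],"angular":[0,0,5]},{"slide":[1.05,2.78,0.4],"angular":[0,0,5]}], "gripper": 0}}

```text
time_s: 1.6
ee_pos: [0.3598, -0.0993, 0.3221]
tool_rot: [-180.0, 0.0, 16.1]
wrist_force: [0.9, 0.2, -0.2]
grip_width: 0.0002
```

Request:
{"api": "step_arm", "payload": {"targets": [{"slide":[2,1.55,-0.8],"angular":[0,0,0]},{"slide":[2,1.55,-0.8],"angular":[0,0,0]},{"slide":[2,1.55,-0.8],"angular":[0,0,0]},{"slide":[2,1.55,-0.8],"angular":[0,0,0]},{"slide":[2,1.55,-0.8],"angular":[0,0,0]},{"slide":[2,1.55,-0.8],"angular":[0,0,0]},{"slide":[2,1.55,-0.8],"angular":[0,0,0]},{"slide":[2,1.55,-0.8],"angular":[0,0,0]},{"slide":[2,1.55,-0.8],"angular":[0,0,0]},{"slide":[2,1.55,-0.8],"angular":[0,0,0]},{"slide":[2,1.55,-0.8],"angular":[0,0,0]},{"slide":[0.17,0.08,-2.4],"angular":[0,0,0]},{"slide":[0,0,-1],"angular":[0,0,0]},{"slide":[0,0,0],"angular":[0,0,0]},{"slide":[0,0,0],"angular":[0,0,0]}]}}

```text
time_s: 2.85
ee_pos: [0.5804, 0.0702, 0.1992]
tool_rot: [-180.0, 0.2, 15.8]
wrist_force: [0.3, -0.0, -0.2]
grip_width: -0.0001
```

```bash
python3 - <<'E'
from h import *
st=manip.read_state();print(st['ee_pos'],st['tool_rot'],st['q'],st['wrist_force'])
s=snap('scene','s1.png');w=snap('wrist')
cv2.imwrite('pics/c2.png',np.hstack([cv2.resize(s['frame'][120:300,180:420],(533,400),interpolation=2)[:,:,::-1],cv2.resize(w['frame'],(266,200))[[*range(200)]+[0]*200][:,:,::-1]]))
E
```

```text
[0.58044365 0.07020016 0.19922064] [-1.79963194e+02  1.51468404e-01  1.58381526e+01] [-3.91851519e-01 -2.40337022e-01  1.00684613e+02 -7.10928062e-03
  7.97114430e+01 -1.62286762e+01] [ 0.26445051 -0.04397366 -0.203516  ]
```

View pics/c2.png

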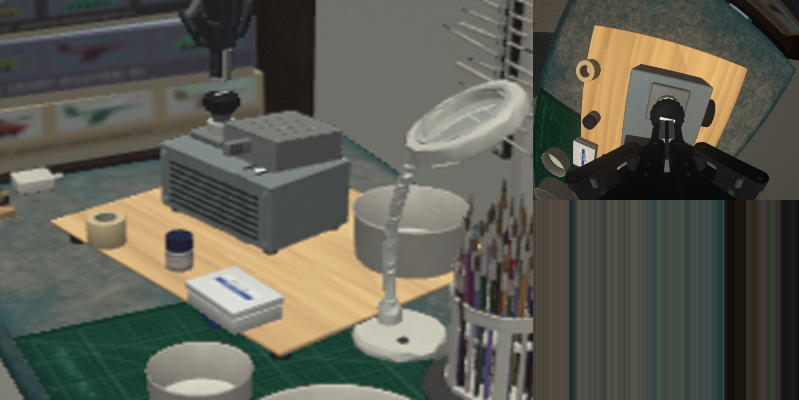

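The gripper is directly above the mushroom (scene crop at about (220,85)). Pressing now.

Request:
{"api": "step_arm", "payload": {"targets": [{"slide":[0.1,0.15,-0.5],"angular":[0,0,0]},{"slide":[0,0,-0.5],"angular":[0,0,0]},{"slide":[0,0,-0.4],"angular":[0,0,0]},{"slide":[0,0,-0.2],"angular":[0,0,0]},{"slide":[0,0,-0.2],"angular":[0,0,0]},{"slide":[0,0,-0.2],"angular":[0,0,0]},{"slide":[0,0,-0.2],"angular":[0,0,0]},{"slide":[0,0,0],"angular":[0,0,0]},{"slide":[0,0,0],"angular":[0,0,0]}]}}

```text
time_s: 3.7
ee_pos: [0.5825, 0.072, 0.1786]
tool_rot: [180.0, 0.0, 15.9]
wrist_force: [-2.1, -0.8, 3.2]
grip_width: -0.0
```

Request:
{"api": "step_arm", "payload": {"targets": [{"slide":[0,0,-0.1],"angular":[0,0,0]},{"slide":[0,0,-0.1],"angular":[0,0,0]},{"slide":[0,0,-0.1],"angular":[0,0,0]},{"slide":[0,0,0],"angular":[0,0,0]},{"slide":[0,0,0],"angular":[0,0,0]}]}}

```text
time_s: 4.12
ee_pos: [0.5828, 0.072, 0.1764]
tool_rot: [180.0, -0.0, 15.9]
wrist_force: [-3.1, -0.7, 6.1]
grip_width: -0.0003
```

Request:
{"api": "step_arm", "payload": {"targets": [{"slide":[0,0,-0.1],"angular":[0,0,0]},{"slide":[0,0,-0.1],"angular":[0,0,0]},{"slide":[0,0,0],"angular":[0,0,0]},{"slide":[0,0,0],"angular":[0,0,0]}]}}

```text
time_s: 4.45
ee_pos: [0.5829, 0.072, 0.1762]
tool_rot: [180.0, -0.1, 15.9]
wrist_force: [-6.6, -0.6, 13.1]
grip_width: 0.0001
```

Request:
{"api": "step_arm", "payload": {"targets": [{"slide":[0,0,0.4],"angular":[0,0,0]},{"slide":[0,0,0.8],"angular":[0,0,0]},{"slide":[0,0,1.4],"angular":[0,0,0]},{"slide":[-0.1,0,1.5],"angular":[0,0,0]},{"slide":[0,0,0],"angular":[0,0,0]},{"slide":[0,0,0],"angular":[0,0,0]}]}}

```text
time_s: 4.95
ee_pos: [0.5823, 0.072, 0.2157]
tool_rot: [180.0, -0.2, 15.9]
wrist_force: [0.0, 0.1, 0.4]
grip_width: -0.0001
```

Request:
{"api": "step_arm", "payload": {"targets": [{"slide":[0,0,0],"angular":[0,0,3]},{"slide":[0,0,0],"angular":[0,0,0]},{"slide":[0,0,0],"angular":[0,0,0]},{"slide":[0,0,0],"angular":[0,0,0]}], "gripper": 6}}

```text
time_s: 5.28
ee_pos: [0.5811, 0.072, 0.2134]
tool_rot: [-180.0, 0.1, 18.8]
wrist_force: [-0.9, -0.6, 0.4]
grip_width: 0.0482
```

Request:
{"api": "step_arm", "payload": {"targets": [{"slide":[0,0,-1.5],"angular":[0,0,0]},{"slide":[0,0,-1.5],"angular":[0,0,0]},{"slide":[0,0,-1],"angular":[0,0,0]},{"slide":[0,0,-1],"angular":[0,0,0]},{"slide":[0,0,-0.6],"angular":[0,0,0]},{"slide":[0,0,-0.4],"angular":[0,0,0]},{"slide":[0,0,0],"angular":[0,0,0]},{"slide":[0,0,0],"angular":[0,0,0]}]}}

```text
time_s: 5.95
ee_pos: [0.5817, 0.072, 0.1545]
tool_rot: [180.0, -0.0, 18.9]
wrist_force: [0.4, 0.4, 0.3]
grip_width: 0.0599
```

Request:
{"api": "step_arm", "payload": {"targets": [{"slide":[0,0,0],"angular":[0,0,0]},{"slide":[0,0,0],"angular":[0,0,0]},{"slide":[0,0,0],"angular":[0,0,0]},{"slide":[0,0,0],"angular":[0,0,0]},{"slide":[0,0,0],"angular":[0,0,0]}], "gripper": 3.6}}

```text
time_s: 6.37
ee_pos: [0.5815, 0.0718, 0.1547]
tool_rot: [180.0, 0.0, 18.9]
wrist_force: [-2.9, -2.1, 2.5]
grip_width: 0.0371
```

Request:
{"api": "step_arm", "payload": {"targets": [{"slide":[0,0,0],"angular":[0,0,0]},{"slide":[0,0,0],"angular":[0,0,0]},{"slide":[0,0,0],"angular":[0,0,0]}], "gripper": 2.5}}

```text
time_s: 6.62
ee_pos: [0.5815, 0.0718, 0.1544]
tool_rot: [180.0, 0.0, 18.9]
wrist_force: [-3.5, -2.1, 2.1]
grip_width: 0.0373
```

```bash
python3 - <<'E'
from h import *
st=manip.read_state();print(st['ee_pos'],st['grip_width'],st['wrist_force'],st['ft_torque'])
w=snap('wrist','w2.png')
E
```

```text
[0.58147294 0.07184352 0.15436771] 0.03726016299885369 [-3.53828144 -2.08802206  2.10272129] [-0.26620179  0.33191696 -0.00628458]
```

View pics/w2.png

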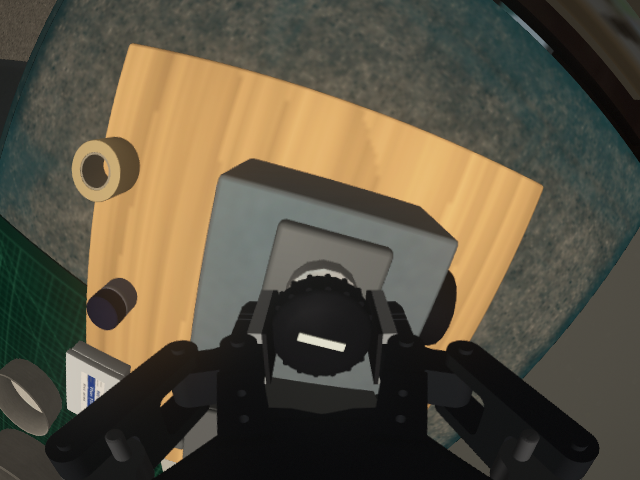

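The pads hold the head, with the white mark at (320,342). Twisting clockwise.

Request:
{"api": "step_arm", "payload": {"targets": [{"slide":[0,0,0],"angular":[0,0,-4]},{"slide":[0,0,0],"angular":[0,0,-4]},{"slide":[0,0,0],"angular":[0,0,-4]},{"slide":[0,0,0],"angular":[0,0,-4]},{"slide":[0,0,0],"angular":[0,0,-4]},{"slide":[0,0,0],"angular":[0,0,-4]},{"slide":[0,0,0],"angular":[0,0,-4]},{"slide":[0,0,0],"angular":[0,0,-4]},{"slide":[0,0,0],"angular":[0,0,-4]},{"slide":[0,0,0],"angular":[0,0,-4]},{"slide":[0,0,0],"angular":[0,0,-4]},{"slide":[0,0,0],"angular":[0,0,-4]},{"slide":[0,0,0],"angular":[0,0,-3]},{"slide":[0,0,0],"angular":[0,0,-3]},{"slide":[0,0,0],"angular":[0,0,0]},{"slide":[0,0,0],"angular":[0,0,0]}]}}

```text
time_s: 8.0
ee_pos: [0.5815, 0.0718, 0.1543]
tool_rot: [180.0, -0.0, -35.1]
wrist_force: [-2.4, -2.2, 2.4]
grip_width: 0.0372
```

```bash
python3 - <<'E'
from h import *
st=manip.read_state();print(st['ee_pos'],st['tool_rot'],st['q'],st['wrist_force'],st['ft_torque'])
E
```

```text
[0.58150223 0.07175685 0.1543369 ] [ 1.79970756e+02 -1.97209961e-02 -3.50659174e+01] [-2.24980762e-01  2.20512468e+00  1.02688779e+02 -3.64940901e-02
  7.51066198e+01  3.48503215e+01] [-2.38463762 -2.18182337  2.4057601 ] [-0.55382269  0.31842035 -0.00313136]
```

Request:
{"api": "step_arm", "payload": {"targets": [{"slide":[0,0,0],"angular":[0,0,-3]},{"slide":[0,0,0],"angular":[0,0,-3]},{"slide":[0,0,0],"angular":[0,0,-3]},{"slide":[0,0,0],"angular":[0,0,-2]},{"slide":[0,0,0],"angular":[0,0,-2]},{"slide":[0,0,0],"angular":[0,0,-2]},{"slide":[0,0,0],"angular":[0,0,-2]},{"slide":[0,0,0],"angular":[0,0,0]},{"slide":[0,0,0],"angular":[0,0,0]}]}}

```text
time_s: 8.75
ee_pos: [0.5815, 0.0717, 0.1543]
tool_rot: [180.0, -0.1, -51.9]
wrist_force: [-2.8, -2.9, 1.2]
grip_width: 0.0374
```

```bash
python3 - <<'E'
from h import *
st=manip.read_state();print(st['ee_pos'],st['tool_rot'],st['q'],st['wrist_force'],st['ft_torque'])
w=snap('wrist','w3.png')
E
```

```text
[0.58147659 0.07170584 0.1542867 ] [ 1.79954622e+02 -5.02821146e-02 -5.19484075e+01] [-2.15535936e-01  2.20869357e+00  1.02690212e+02 -6.99314134e-02
  7.51055909e+01  5.17508692e+01] [-2.77105008 -2.87655058  1.22970224] [-0.74226836  0.3371131   0.930392  ]
```

View pics/w3.png

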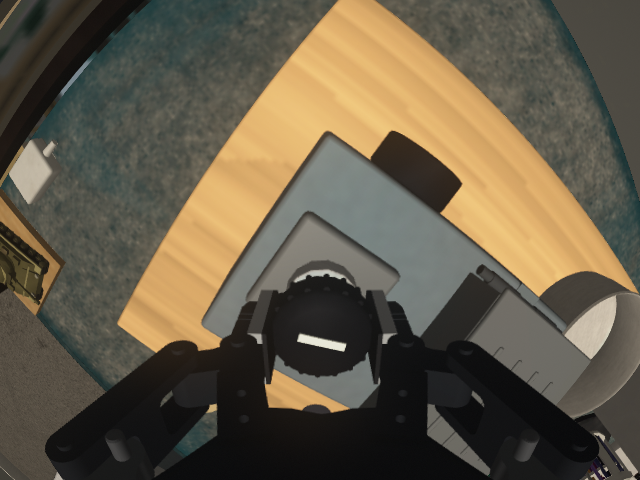

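The torque of 0.93 N m, with the mark unmoved between the pads at (320,342), shows the twist is at its stop. I release and go to the flap tab.

Request:
{"api": "step_arm", "payload": {"targets": [{"slide":[0,0,0],"angular":[0,0,0]},{"slide":[0,0,0],"angular":[0,0,0]},{"slide":[0,0,0],"angular":[0,0,0]},{"slide":[0,0,0],"angular":[0,0,0]},{"slide":[0,0,1],"angular":[0,0,0]},{"slide":[0,0,2],"angular":[0,0,0]},{"slide":[0,0,2.5],"angular":[0,0,0]}], "gripper": 6}}

```text
time_s: 9.38
ee_pos: [0.5803, 0.0722, 0.2083]
tool_rot: [179.8, 0.2, -52.2]
wrist_force: [1.0, -0.6, 0.2]
grip_width: 0.06
```

Request:
{"api": "step_arm", "payload": {"targets": [{"slide":[-0.92,-1.31,0],"angular":[0,0,-4.4]},{"slide":[-0.92,-1.31,0],"angular":[0,0,-4.4]},{"slide":[-0.92,-1.31,0],"angular":[0,0,-4.4]},{"slide":[-0.92,-1.31,0],"angular":[0,0,-4.4]},{"slide":[-0.92,-1.31,0],"angular":[0,0,-4.4]},{"slide":[-0.92,-1.31,0],"angular":[0,0,-4.4]},{"slide":[-0.92,-1.31,0],"angular":[0,0,-4.4]},{"slide":[-0.92,-1.31,0],"angular":[0,0,-3.4]},{"slide":[0,0,-1],"angular":[0,0,0]},{"slide":[0,0,0],"angular":[0,0,0]},{"slide":[0,0,0],"angular":[0,0,0]}], "gripper": 4}}

```text
time_s: 10.3
ee_pos: [0.5077, -0.0323, 0.1988]
tool_rot: [179.9, 0.0, -86.3]
wrist_force: [0.5, 0.9, 0.7]
grip_width: 0.0403
```

```bash
python3 - <<'E'
from h import *
st=manip.read_state();print(st['ee_pos'],st['tool_rot'],st['q'],st['wrist_force'],st['ft_torque'])
w=snap('wrist','w4.png')
E
```

```text
[ 0.50770957 -0.03234737  0.19878484] [ 1.79949995e+02  4.89375643e-02 -8.62925686e+01] [-1.20494221e+01 -1.10111802e+01  1.10728007e+02  3.40011151e-02
  8.03445904e+01  7.42374044e+01] [0.53547359 0.88363164 0.70056383] [-0.02521235  0.03231216  0.0036452 ]
```

View pics/w4.png

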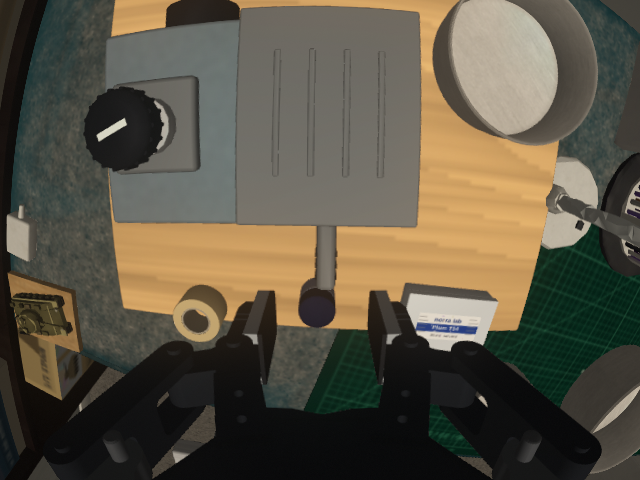

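The tab (325,260) lies centred between the pads (midpoint 322). Lowering and pinching.

Request:
{"api": "step_arm", "payload": {"targets": [{"slide":[0,-0.05,-1.5],"angular":[0,0,-1]},{"slide":[0,0,-1.5],"angular":[0,0,0]},{"slide":[0,0,-1.2],"angular":[0,0,0]},{"slide":[0,0,-1],"angular":[0,0,0]},{"slide":[0,0,-0.7],"angular":[0,0,0]},{"slide":[0,0,0],"angular":[0,0,0]},{"slide":[0,0,0],"angular":[0,0,0]}]}}

```text
time_s: 10.93
ee_pos: [0.5079, -0.0331, 0.1401]
tool_rot: [180.0, 0.0, -87.3]
wrist_force: [-0.4, 0.2, -0.4]
grip_width: 0.0402
```

Request:
{"api": "step_arm", "payload": {"targets": [{"slide":[0,0,0],"angular":[0,0,0]},{"slide":[0,0,0],"angular":[0,0,0]},{"slide":[0,0,0],"angular":[0,0,0]},{"slide":[0,0,0],"angular":[0,0,0]},{"slide":[0,0,0],"angular":[0,0,0]}], "gripper": 0.5}}

```text
time_s: 11.35
ee_pos: [0.5084, -0.0339, 0.1411]
tool_rot: [-179.9, -0.1, -87.3]
wrist_force: [0.1, -3.1, 0.4]
grip_width: 0.009
```

```bash
python3 - <<'E'
from h import *
st=manip.read_state();p=st['ee_pos'];print(p,st['grip_width'],st['wrist_force'],st['ft_torque'])
c,sn=np.cos(np.radians(2.5)),np.sin(np.radians(2.5))
H=np.array([.639,-.0273,.1095]);d=p-H
a=d[0]*c+d[1]*sn;print('along,lat,up',a,-d[0]*sn+d[1]*c,d[2]);r=np.hypot(a,d[2]);t0=np.arctan2(d[2],-a)
print(r,np.degrees(t0))
T=t0+np.radians(np.linspace(0,112,29))
q=np.stack([-np.cos(T)*r,np.sin(T)*r],1);dd=np.diff(q,axis=0)*100
print(np.c_[dd[:,0]*c,dd[:,0]*sn,dd[:,1]].round(2).tolist())
E
```

```text
[ 0.50842572 -0.03389187  0.14108518] 0.008953788985186506 [ 0.13764619 -3.12677068  0.43641511] [-0.48145112 -0.06269115  0.06548209]
along,lat,up -0.13073753998279397 -0.0008900213038278409 0.031585181536914794
0.13449880316743534 13.581964762220503
[[0.25, 0.01, 0.9], [0.31, 0.01, 0.88], [0.38, 0.02, 0.86], [0.43, 0.02, 0.83], [0.49, 0.02, 0.8], [0.55, 0.02, 0.76], [0.6, 0.03, 0.72], [0.65, 0.03, 0.68], [0.69, 0.03, 0.63], [0.73, 0.03, 0.58], [0.77, 0.03, 0.53], [0.81, 0.04, 0.48], [0.84, 0.04, 0.42], [0.87, 0.04, 0.36], [0.89, 0.04, 0.3], [0.91, 0.04, 0.23], [0.92, 0.04, 0.17], [0.93, 0.04, 0.1], [0.94, 0.04, 0.04], [0.94, 0.04, -0.03], [0.93, 0.04, -0.09], [0.92, 0.04, -0.16], [0.91, 0.04, -0.22], [0.89, 0.04, -0.28], [0.87, 0.04, -0.35], [0.85, 0.04, -0.41], [0.82, 0.04, -0.46], [0.78, 0.03, -0.52]]
```

Request:
{"api": "step_arm", "payload": {"targets": [{"slide":[0.25,0.01,0.9],"angular":[0,0,0]},{"slide":[0.31,0.01,0.88],"angular":[0,0,0]},{"slide":[0.38,0.02,0.86],"angular":[0,0,0]},{"slide":[0.43,0.02,0.83],"angular":[0,0,0]},{"slide":[0.49,0.02,0.8],"angular":[0,0,0]},{"slide":[0.55,0.02,0.76],"angular":[0,0,0]},{"slide":[0,0,0],"angular":[0,0,0]}]}}

```text
time_s: 11.93
ee_pos: [0.5324, -0.0327, 0.1914]
tool_rot: [180.0, -0.0, -87.3]
wrist_force: [-1.2, -4.1, -2.9]
grip_width: 0.0093
```

Forces are small and the arc is tracking.

Request:
{"api": "step_arm", "payload": {"targets": [{"slide":[0.6,0.03,0.72],"angular":[0,0,0]},{"slide":[0.65,0.03,0.68],"angular":[0,0,0]},{"slide":[0.69,0.03,0.63],"angular":[0,0,0]},{"slide":[0.73,0.03,0.58],"angular":[0,0,0]},{"slide":[0.77,0.03,0.53],"angular":[0,0,0]},{"slide":[0.81,0.04,0.48],"angular":[0,0,0]},{"slide":[0.84,0.04,0.42],"angular":[0,0,0]},{"slide":[0.87,0.04,0.36],"angular":[0,0,0]},{"slide":[0,0,0],"angular":[0,0,0]}]}}

```text
time_s: 12.68
ee_pos: [0.5916, -0.0298, 0.2345]
tool_rot: [179.9, -0.0, -87.3]
wrist_force: [-2.5, -4.4, -1.3]
grip_width: 0.0087
```

Request:
{"api": "step_arm", "payload": {"targets": [{"slide":[0.89,0.04,0.3],"angular":[0,0,0]},{"slide":[0.91,0.04,0.23],"angular":[0,0,0]},{"slide":[0.92,0.04,0.17],"angular":[0,0,0]},{"slide":[0.93,0.04,0.1],"angular":[0,0,0]},{"slide":[0.94,0.04,0.04],"angular":[0,0,0]},{"slide":[0.94,0.04,-0.03],"angular":[0,0,0]},{"slide":[0,0,0],"angular":[0,0,0]}]}}

```text
time_s: 13.27
ee_pos: [0.647, -0.0271, 0.2429]
tool_rot: [179.9, 0.0, -87.3]
wrist_force: [-2.2, -2.9, 0.2]
grip_width: 0.0088
```

```bash
python3 - <<'E'
from h import *
st=manip.read_state();p=st['ee_pos'];print(p,st['grip_width'],st['wrist_force'],st['ft_torque'],st['q'])
s=snap('scene');t=snap('top')
a=cv2.resize(s['frame'][120:300,200:400],(400,360));b=cv2.resize(t['frame'][100:280,160:360],(400,360))
cv2.imwrite('pics/c5.png',np.hstack([a,b])[:,:,::-1])
E
```

```text
[ 0.64700027 -0.02710527  0.24285448] 0.008841379313555497 [-2.18661626 -2.88362579  0.22845557] [-0.51428608  0.8889742   0.00949537] [-8.97987317e+00  6.32947674e+00  8.96243292e+01  3.44983769e-03
  8.41322563e+01  7.83505453e+01]
```

View pics/c5.png

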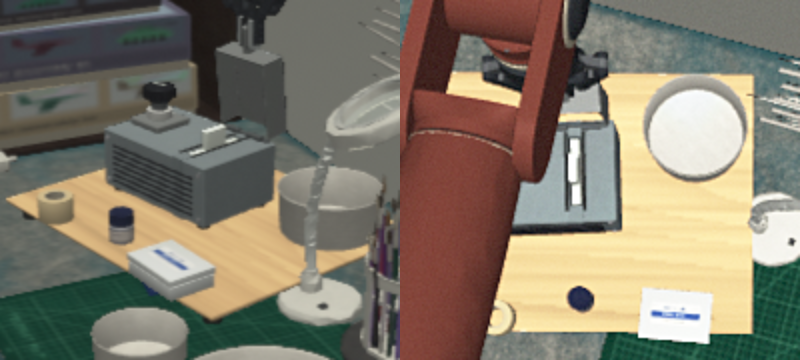

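The flap is near upright (crop at (250,90)), exposing the white filter tab at (213,135). Continuing past upright.

Request:
{"api": "step_arm", "payload": {"targets": [{"slide":[0.93,0.04,-0.09],"angular":[0,0,0]},{"slide":[0.92,0.04,-0.16],"angular":[0,0,0]},{"slide":[0.91,0.04,-0.22],"angular":[0,0,0]},{"slide":[0.89,0.04,-0.28],"angular":[0,0,0]},{"slide":[0.87,0.04,-0.35],"angular":[0,0,0]},{"slide":[0.85,0.04,-0.41],"angular":[0,0,0]},{"slide":[0.82,0.04,-0.46],"angular":[0,0,0]},{"slide":[0,0,0],"angular":[0,0,0]},{"slide":[0,0,0],"angular":[0,0,0]}]}}

```text
time_s: 14.12
ee_pos: [0.7104, -0.0241, 0.2233]
tool_rot: [-179.8, 0.0, -87.3]
wrist_force: [0.2, -0.4, 2.9]
grip_width: 0.0088
```

Request:
{"api": "step_arm", "payload": {"targets": [{"slide":[0,0,0],"angular":[0,0,0]},{"slide":[0,0,0],"angular":[0,0,0]},{"slide":[0,0,0],"angular":[0,0,0]},{"slide":[0,0,0],"angular":[0,0,0]},{"slide":[0,0,1.5],"angular":[0,0,0]},{"slide":[0,0,2.5],"angular":[0,0,0]},{"slide":[0,0,2.5],"angular":[0,0,0]},{"slide":[-2,-0.1,0],"angular":[0,0,0]},{"slide":[-2.5,-0.1,0],"angular":[0,0,0]},{"slide":[-2.5,-0.1,0],"angular":[0,0,0]},{"slide":[-2.5,-0.1,0],"angular":[0,0,0]},{"slide":[-2.5,-0.15,-2],"angular":[0,0,0]},{"slide":[-0.4,0,-3],"angular":[0,0,0]},{"slide":[0,0,-2.5],"angular":[0,0,0]},{"slide":[0,0,0],"angular":[0,0,0]},{"slide":[0,0,0],"angular":[0,0,0]}], "gripper": 4}}

```text
time_s: 15.45
ee_pos: [0.5841, -0.0298, 0.2127]
tool_rot: [179.9, 0.0, -87.3]
wrist_force: [0.1, 0.1, 1.0]
grip_width: 0.0402
```

```bash
python3 - <<'E'
from h import *
st=manip.read_state();p=st['ee_pos'];print(p,st['tool_rot'],st['grip_width'],st['wrist_force'])
w=snap('wrist','w6.png')
s=snap('scene');W=cloud(s);f=s['frame'].astype(int);Z=W[...,2]
m=(f.min(-1)>170)&(Z>.112)&(Z<.14)&(abs(W[...,0]-.586)<.04)&(abs(W[...,1]+.03)<.03)
q=W[m];print(m.sum(),q.min(0),q.max(0),np.median(q,0))
m=(W[...,0]>.6)&(abs(W[...,1]+.03)<.045)&(W[...,0]<.8)&(Z>.13)&(Z<.24);q=W[m];print('flap',len(q),q.min(0),q.max(0))
E
```

```text
[ 0.58414595 -0.0297542   0.21271255] [ 1.79892343e+02  3.35868230e-02 -8.73444898e+01] 0.04020923844691634 [0.12219782 0.12427639 0.9981182 ]
19 [ 0.56880705 -0.0388657   0.12718261] [ 0.60158692 -0.02553517  0.13143401] [ 0.58564551 -0.03354833  0.12982653]
flap 993 [ 0.60158692 -0.07459962  0.13001691] [0.71142037 0.01499738 0.2344501 ]
```

View pics/w6.png

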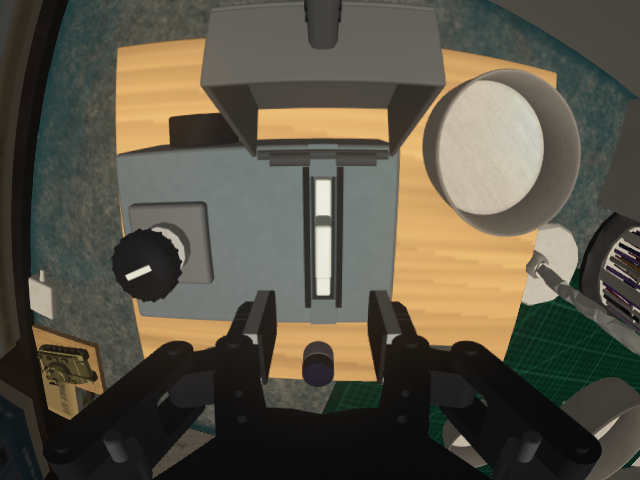

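The flap stands open at the top of the picture and the filter tab (323,250) is centred between the jaws. Lowering and gripping.

Request:
{"api": "step_arm", "payload": {"targets": [{"slide":[0.15,0,-2],"angular":[0,0,0]},{"slide":[0,0,-2],"angular":[0,0,0]},{"slide":[0,0,-1.8],"angular":[0,0,0]},{"slide":[0,0,-1.2],"angular":[0,0,0]},{"slide":[0,0,-0.8],"angular":[0,0,0]},{"slide":[0,0,0],"angular":[0,0,0]},{"slide":[0,0,0],"angular":[0,0,0]}]}}

```text
time_s: 16.13
ee_pos: [0.587, -0.03, 0.136]
tool_rot: [-179.9, -0.0, -87.3]
wrist_force: [0.4, 0.2, -0.0]
grip_width: 0.0399
```

Request:
{"api": "step_arm", "payload": {"targets": [{"slide":[0,0,0],"angular":[0,0,0]},{"slide":[0,0,0],"angular":[0,0,0]},{"slide":[0,0,0],"angular":[0,0,0]},{"slide":[0,0,0],"angular":[0,0,0]},{"slide":[0,0,0],"angular":[0,0,0]}], "gripper": 0.5}}

```text
time_s: 16.55
ee_pos: [0.5873, -0.0301, 0.1367]
tool_rot: [-179.8, -0.0, -87.3]
wrist_force: [0.5, -0.3, 4.5]
grip_width: 0.0084
```

Request:
{"api": "step_arm", "payload": {"targets": [{"slide":[0,0,0.3],"angular":[0,0,0]},{"slide":[0,0,0.6],"angular":[0,0,0]},{"slide":[0,0,0.8],"angular":[0,0,0]},{"slide":[0,0,0.8],"angular":[0,0,0]},{"slide":[0,0,0],"angular":[0,0,0]}]}}

```text
time_s: 16.97
ee_pos: [0.5873, -0.0301, 0.1624]
tool_rot: [-179.8, -0.0, -87.3]
wrist_force: [1.1, -0.4, 0.4]
grip_width: 0.0085
```

Request:
{"api": "step_arm", "payload": {"targets": [{"slide":[0,0,0.8],"angular":[0,0,0]},{"slide":[0,0,1],"angular":[0,0,0]},{"slide":[0,0,1],"angular":[0,0,0]},{"slide":[0,0,1],"angular":[0,0,0]},{"slide":[0,0,1],"angular":[0,0,0]},{"slide":[0,0,1],"angular":[0,0,0]},{"slide":[0,0,1],"angular":[0,0,0]},{"slide":[0,0,1],"angular":[0,0,0]},{"slide":[0,0,0.7],"angular":[0,0,0]},{"slide":[0,0,0],"angular":[0,0,0]},{"slide":[0,0,0],"angular":[0,0,0]}]}}

```text
time_s: 17.88
ee_pos: [0.5865, -0.0299, 0.2455]
tool_rot: [-180.0, -0.0, -87.3]
wrist_force: [1.2, 0.6, -1.2]
grip_width: 0.0079
```

```bash
python3 - <<'E'
from h import *
st=manip.read_state();p=st['ee_pos'];print(p,st['grip_width'],st['wrist_force'])
s=snap('scene');w=snap('wrist')
a=cv2.resize(s['frame'][120:300,200:400],(400,360));b=cv2.resize(w['frame'],(400,300));b=np.vstack([b,b[:60]*0])
cv2.imwrite('pics/c7.png',np.hstack([a,b])[:,:,::-1])
W=cloud(dict(np.load('top0.npz')));m=(W[...,2]>.1)&(W[...,1]<-.2)&(W[...,1]>-.33)&(W[...,0]>.4)&(W[...,0]<.72);q=W[m];print(len(q),q.min(0),q.max(0))
E
```

```text
[ 0.58650128 -0.02991487  0.24554578] 0.00791740242551529 [ 1.20031949  0.60000477 -1.17498735]
2279 [ 0.47022281 -0.3299796   0.10036651] [ 0.62454768 -0.22798853  0.8384944 ]
```

View pics/c7.png

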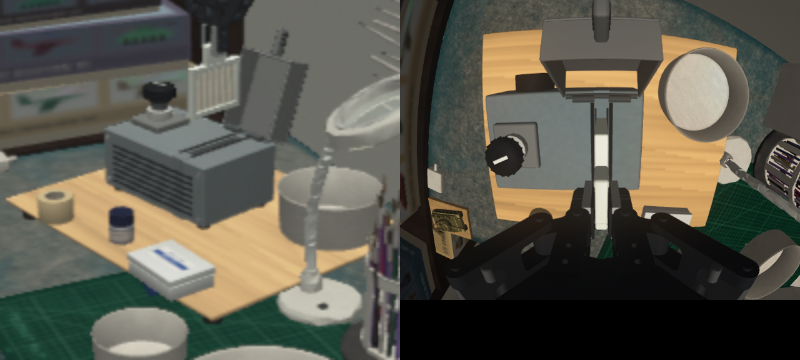

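The plate is clear of the slot and upright (left crop (215,80)), and the flap stays tipped back. I move sideways first, then over the dish.

Request:
{"api": "step_arm", "payload": {"targets": [{"slide":[0,-0.6,0],"angular":[0,0,0]},{"slide":[0,-1.2,0],"angular":[0,0,0]},{"slide":[0,-1.4,0],"angular":[0,0,0]},{"slide":[0,-1.4,0],"angular":[0,0,0]},{"slide":[0,-1.4,0],"angular":[0,0,0]},{"slide":[0.3,-1.4,0],"angular":[0,0,0]},{"slide":[0.8,-1.4,0],"angular":[0,0,0]},{"slide":[0.9,-1.3,0],"angular":[0,0,0]},{"slide":[0.9,-1.2,0],"angular":[0,0,0]},{"slide":[0.9,-1.1,0],"angular":[0,0,0]},{"slide":[0.9,-0.8,-0.2],"angular":[0,0,0]},{"slide":[0.8,-0.5,-0.5],"angular":[0,0,0]},{"slide":[0.6,-0.3,-0.6],"angular":[0,0,0]},{"slide":[0.3,-0.1,-0.4],"angular":[0,0,0]},{"slide":[0,0,0],"angular":[0,0,0]},{"slide":[0,0,0],"angular":[0,0,0]},{"slide":[0,0,0],"angular":[0,0,0]},{"slide":[0,0,0],"angular":[0,0,0]}]}}

```text
time_s: 19.48
ee_pos: [0.6502, -0.1705, 0.2285]
tool_rot: [-180.0, -0.0, -87.3]
wrist_force: [0.6, 0.6, -0.6]
grip_width: 0.0085
```

```bash
python3 - <<'E'
from h import *
st=manip.read_state();p=st['ee_pos'];print(p,st['tool_rot'],st['grip_width'],st['wrist_force'],abs(st['dq']).max())
s=snap('scene');t=snap('top')
a=cv2.resize(s['frame'][110:290,200:400],(400,360),interpolation=2);b=cv2.resize(t['frame'][100:280,160:360],(400,360))
cv2.imwrite('pics/c8.png',np.hstack([a,b])[:,:,::-1])
W=cloud(s);Z=W[...,2];near=np.hypot(W[...,0]-.6516,W[...,1]+.1706)<.075
q=W[near&(Z>.1)&(Z<.2)];print('plate',len(q),q.min(0),q.max(0))
W=cloud(t);Z=W[...,2];near=np.hypot(W[...,0]-.6516,W[...,1]+.1706)<.09
q=W[near&(Z>.07)&(Z<.1)];print('rim',len(q),q.min(0),q.max(0))
E
```

```text
[ 0.6502383  -0.17051374  0.22845817] [-1.79971328e+02 -1.12808875e-02 -8.73102672e+01] 0.008477249499496855 [ 0.56352434  0.63584198 -0.55189516] 0.27169413883885635
plate 367 [ 0.60510221 -0.18260382  0.13440868] [ 0.68908416 -0.16338217  0.19969848]
rim 101 [ 0.58638143 -0.23477859  0.07057863] [ 0.69755686 -0.11610043  0.08584865]
```

View pics/c8.png

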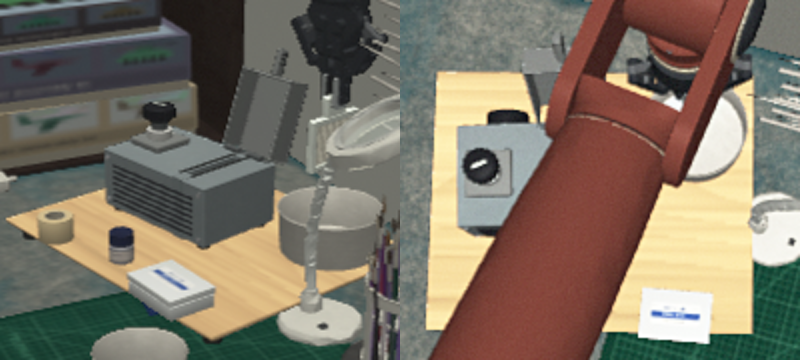

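The plate hangs upright over the dish (left crop (320,140)). Its lower edge is about 5 cm above the rim, the flap is open, and the jar, tape and case look unmoved. Settling, then handing in.

Request:
{"api": "step_arm", "payload": {"targets": [{"slide":[0.1,0,0],"angular":[0,0,0]},{"slide":[0,0,0],"angular":[0,0,0]},{"slide":[0,0,0],"angular":[0,0,0]},{"slide":[0,0,0],"angular":[0,0,0]},{"slide":[0,0,0],"angular":[0,0,0]},{"slide":[0,0,0],"angular":[0,0,0]},{"slide":[0,0,0],"angular":[0,0,0]},{"slide":[0,0,0],"angular":[0,0,0]}]}}

```text
time_s: 20.25
ee_pos: [0.6513, -0.1709, 0.228]
tool_rot: [180.0, 0.0, -87.3]
wrist_force: [-0.4, -0.4, -0.5]
grip_width: 0.0081
```

```bash
python3 - <<'E'
from h import *
st=manip.read_state();print(st['ee_pos'],st['grip_width'],abs(st['dq']).max(),st['time_s'])
print(manip.close_job())
E
```

```text
[ 0.65128272 -0.17090259  0.22797404] 0.008089280849903489 0.07475227576205401 20.25
the job is handed in; nothing more can be done
None
```

The job is handed in at 20.25 s, with every step done in the order asked and the filter plate still held over the dish.

- **Stop button:** I pressed it to its end (the force rose to 13 N, where 3.9 N is fully down) and released it. I then twisted it clockwise about 70° until the torque reached 0.93 N m at the stop, with no slip between the pads.
- **Flap:** I raised it by its tab to about 112° (roughly 1.95 rad). The last pictures showed it still tipped back after release.
- **Filter plate:** I drew it straight up about 109 mm, out of its slot. The tool is within 1 mm of the dish centre I measured at the start. The plate is upright and still, with its lower edge about 5 cm above the rim.
- **Dish and other things:** The front of the dish rim measured where it was at the start. The jar, tape and case looked unmoved by eye, but I did not measure them again.

No check failed. One reading disagreed slightly: the gripper showed about 37 mm on the 40 mm mushroom and 8–9 mm on the 10 mm tabs, probably a small offset in the opening reading.

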